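# Take the lens off a camera on the repair bench

### The job

The camera lying on its back in the repair cradle has to have its lens taken off. Press the lens release button beside the mount all the way down (it stays down), twist the lens a quarter turn anticlockwise as seen from above, lift it straight off, and set it down gently, upright, in the middle of the shallow square grey tray, then let go.

Things in the scene. Friction and masses are not known exactly. Their poses are not given: they have to be found in the camera images.
- camera: Black camera, 100 x 162 mm, on its back in an aluminium cradle, fixed; its front faces up, 42 mm above the bench. Origin on the lens axis at bench height; z up, x to the viewfinder edge, y to the raised rubber hand grip (12 mm above the front). A steel mount ring, 76 mm across, rises 12 mm above the front around the lens, which has about 4 mm of sideways play in it.
- release_top (a point): Centre of the top of the lens release button: a plain round steel button, 20 mm across, on the camera's front, 63 mm from the lens axis along the camera's -y, that is on the side away from the hand grip. It stands in a black collar 49 mm above the bench; its top is 62 mm above the bench when up, 52 mm when pressed. Axes as the camera's.
- release (a joint): How far the release button is pressed: 0 up, 0.010 m fully down. It has no return spring: it moves down at about 3 N and stays where it is left. It frees the lens once pressed over 7 mm.
- lens: Lens in the mount: upright black round barrel, 52 mm across, 62 mm tall, 0.25 kg. Origin at the centre of its underside (42 mm above the bench in the mount); z up its axis. Grip it 16 to 62 mm above the underside; below are a neck and two lugs along x and -x, 56 mm over both. Locked, its yaw is the camera's. Unlocked, it turns to +yaw easily, is free to lift from 55 degrees, stops at about 98.
- tray: Shallow square open tray, plain grey plastic, 130 x 130 mm outside, rim 14 mm high and 5 mm thick, floor 5 mm above the bench; fixed. Origin at the centre of its underside, z up. (A wider, shorter lens, 66 mm across and 50 mm tall, standing loose on the bench beyond is not part of the job.)
Not all that is in view belongs to the job. There is more than one size of the camera; the job needs the larger.

How it is judged:
By the outcome, as a careful person would: the job done as asked, in the order asked, and still so for the second after the job is handed in, with the robot touching nothing.
It also fails if it takes over 53 s, if anything falls off the work surface, if the arm or the gripper's body presses on something with over 40 N, if the wrist force passes 120 N, or if a joint passes its speed limit or range.

### The arm

A 6-joint arm with a two-finger parallel gripper is mounted at the origin on the work surface. World frame = base frame: x ahead of the robot, y to its left, z up, the work surface at z = 0. Lengths are in m, angles in rad, forces in N, time in s.
With the tool pointing down it reaches from about 0.35 to 0.775 m from the base axis. Payload 7.3 kg.
Tool frame: the origin (TCP) lies on the mounting face of the last link; the fingertips stand 178 mm ahead of it and the grasp point (between the pads) lies 159 mm ahead of it (robot.grip_depth is the distance from the TCP to the grasp point, in m); z points along the fingers, y is the line along which they close (so a half turn about z gives the same grasp; the last joint's range is limited). The gripper opens to 92 mm and grips with 3 to 60 N. Pads are 19 mm wide; open, the fingers measure 130 mm over their backs; the gripper's body (75 mm by 190 mm) begins 47 mm behind the grasp point.
Start: joints at [1.066, 0.342, 1.524, -0, 1.275, -0.146], TCP at [0.184, 0.492, 0.405] pointing down, gripper open.
Joint ranges: [-2.53, 2.53], [-0.77, 2.02], [0.04, 2.7], [-1, 4.14], [0.28, 2.66], [-3.11, 3.11]. Speed limits (rad/s): [2.57, 2.57, 3.14, 3.14, 3.14, 3.14].

### API

Orientations are given as [roll, pitch, yaw] about the fixed x, y, z axes, in that order (R = Rz(yaw) Ry(pitch) Rx(roll)).
In Python, from cell import observe, cams, robot, models gives the robot as it stands.
- The arm moves only by the shell command python3 -m jog 'ROWS' [FORCE]. ROWS is JSON, a list of rows, each a list of 3 entries, a list of its own where there are three numbers: the shift along the tool's x, y, z each as a share of 0.4 m, from -1 to 1, then the turn about the tool's z as a share of pi rad, from -1 to 1, then the closure, from 0 (fully open) to 1 (shut). In form: [[[x, y, z], turn, jaw], ...]. A call has 1 to 12 rows; each row is the pose to reach, as a shift and turn from the pose commanded when the call began, along the tool's axes at that moment, turning the shorter way round; what a row does not reach only later rows make up. A row lasts 1/8 s, in which the tool goes at most 62.5 mm and 10.7 degrees, less where a joint would pass 70% of its speed; a pose out of reach is approached as far as the arm can. A call with a number of a shift or a turn outside -1 to 1 is refused whole. A call with a gripper value outside its range is refused whole. The fingers move at their own pace and stop on an object; FORCE is the grip in N (left out, the last holds). Time passes only in rows, so rows that repeat a pose let the fingers close. It gives the time, the measured TCP pose, the force, the opening and the grip force at its end, in the units of the state.
- observe(): the state, without advancing time (a new reading comes with each control period).
- cams.read_camera(name): name is "side" or "top" or "wrist"; returns the picture (420x560x3 uint8, red, green, blue); there is no depth.
- cams.camera_model(name): a dict with "camera_matrix" (3x3 intrinsics, pixels), "pose" (4x4, takes a point from camera to world coordinates). Camera axes: x right, y down, z forward; pixel columns grow to the right and rows downward; lengths in m; the calibration is good to about 2 mm. A picture is of the moment at which its call begins: read the wrist's pose just before it. camera_model takes no time and is no camera call; for the wrist camera it gives the pose at the moment of the call.
- robot.hand_in(): hands the job in; it is judged then, once.
Trained networks look in the newest picture that a camera, given by its name, has taken for a name from the list of things; names that differ only in an ending like _2 or _b are one class to them, and where a whole thing is asked for, a point or a joint stands for the part that bears it (a point fixed in the world has none). Each returns a list of dicts, best first, with "confidence" (0 to 1); they miss things now and then, are a little off and sometimes report something else, mostly with a low value. They report only what shows in the picture. A call takes as long as a camera call. They do not tell look-alikes from the thing itself.
- models.find_in(target, camera): "position" ([x, y, z] in m, in world coordinates, good to about 4 mm: the middle of the surface that is visible of it).
- models.pinpoint(target, camera): "position" ([x, y, z] in m, in world coordinates, good to about 4 mm: a listed point, or the origin of a listed thing).
The state is a dict: "time": time; "qpos": joint angles; "qvel": joint speeds; "joint_efforts": joint torques, N m; "tool_pos": TCP position; "tool_rot": TCP orientation; "contact_force": force on the tool from outside, world axes, zero at the start; "torque": the same for the moment, N m; "opening": finger opening in m; "grip_force": force on a finger pad.
Only numpy, scipy, OpenCV 4.12 (cv2) and the standard library are available. Lean on these libraries where they do the work, as an engineer would, in place of code of your own. Each camera call takes 0.05 s, during which the arm holds its last target. There are 200 camera calls.

## Working session

There is one attempt and no reset: what is moved stays moved. The work goes in short steps, Python scripts to look and compute and a shell command to move; the robot and the scene stay as the last step left them, time stands still between calls to the robot, and variables do not carry over. Pictures are saved under pics/ and viewed, at most 10 in all, crops included, and the job is handed in when it is done.

```bash
mkdir -p pics; ls; python3 - <<'E'
from cell import observe,cams,robot,models
import cv2
for n in ("top","side"):
    im=cams.read_camera(n); cv2.imwrite(f"pics/{n}0.png",im[:,:,::-1])
    for t in ("camera","release_top","lens","tray"):
        for f in (models.pinpoint,models.find_in):
            print(n,t,f.__name__,[(([round(float(v),3) for v in d["position"]]),round(float(d["confidence"]),2)) for d in f(t,n)])
s=observe(); print(s["time"],s["tool_pos"],s["tool_rot"],s["opening"])
for n in ("top","side"): print(cams.camera_model(n))
E
```

```text
pics
top camera call [([0.338, -0.24, -0.0], 0.76), ([0.515, -0.245, 0.004], 0.6)]
top camera call [([0.508, -0.223, 0.043], 0.95), ([0.34, -0.23, 0.026], 0.71)]
top release_top call [([0.533, -0.3, 0.062], 0.57), ([0.364, -0.273, 0.042], 0.48)]
top release_top call [([0.363, -0.273, 0.04], 0.51)]
top lens call [([0.513, -0.243, 0.043], 0.6)]
top lens call []
top tray call [([0.555, 0.18, 0.003], 0.79)]
top tray call [([0.555, 0.18, 0.005], 0.95)]
side camera call [([0.336, -0.236, 0.0], 0.95), ([0.514, -0.243, 0.004], 0.62), ([0.534, -0.306, 0.065], 0.6)]
side camera call [([0.498, -0.264, 0.044], 0.84), ([0.338, -0.242, 0.027], 0.82)]
side release_top call [([0.535, -0.308, 0.065], 0.54), ([0.36, -0.271, 0.042], 0.46)]
side release_top call [([0.531, -0.306, 0.064], 0.76), ([0.355, -0.271, 0.043], 0.69)]
side lens call [([0.51, -0.239, 0.043], 0.88)]
side lens call [([0.498, -0.243, 0.108], 0.8)]
side tray call [([0.555, 0.18, 0.002], 0.71)]
side tray call [([0.55, 0.181, 0.007], 0.64)]
0.9 [0.18434916 0.49157045 0.40472865] [ 3.14151385e+00 -4.31664587e-06  2.78273152e+00] 0.09226
[... 165 characters left out ...]
 ,   1.        ]]), 'pose': array([[ 0.01781796, -0.99738744,  0.07000576,  0.42534524],
       [-0.99979391, -0.01845469, -0.00845902, -0.06442811],
       [ 0.00972886, -0.06984061, -0.99751072,  0.86834627],
       [ 0.        ,  0.        ,  0.        ,  1.        ]])}
{'camera_matrix': array([[408.94363526,   0.        , 278.84633918],
       [  0.        , 408.94363526, 208.75866793],
       [  0.        ,   0.        ,   1.        ]]), 'pose': array([[ 0.88341321, -0.36583423,  0.2928249 ,  0.25581648],
       [-0.46854609, -0.68060097,  0.56324673, -0.45641728],
       [-0.00675802, -0.63478156, -0.77266208,  0.59032278],
       [ 0.        ,  0.        ,  0.        ,  1.        ]])}
```

View pics/top0.png

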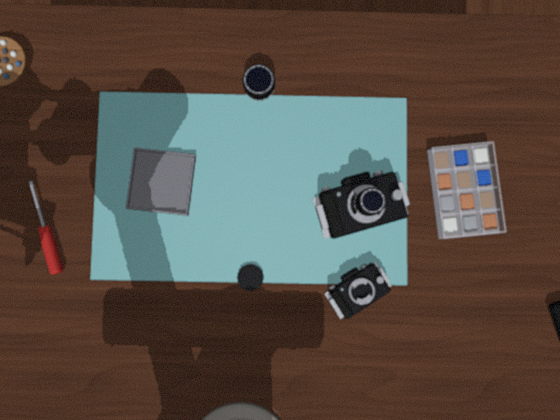

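View pics/side0.png

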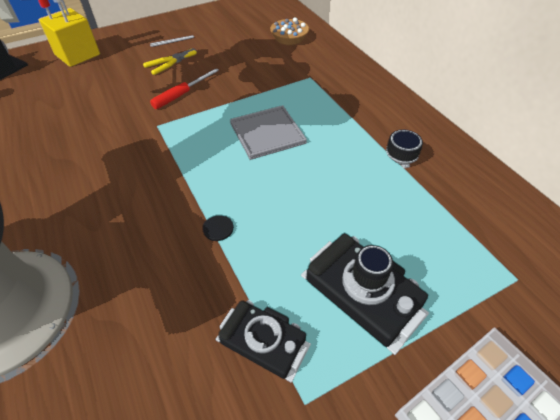

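The top view shows:
- The larger camera at about (362,204), with a lens at (370,201) and its button at (398,195).
- The smaller camera at (358,290), with its button at (384,271) and no lens.
- The tray at (162,182), the other lens at (259,80), and a dark cap at (250,277).

The side view shows the larger camera at (367,285), its lens at (374,262), its button at (405,304), and the small camera at (262,338). I choose the larger camera and will check it in a close crop with my estimates overlaid.

```bash
cat > h.py <<'E'
import numpy as np,cv2
from cell import observe,cams,robot,models
def proj(n,P,M=None):
    M=M or cams.camera_model(n); T=np.linalg.inv(M["pose"]); p=M["camera_matrix"]@(T[:3,:3]@np.array(P)+T[:3,3]); return p[:2]/p[2]
def ray(n,uv,z,M=None):
    M=M or cams.camera_model(n); d=M["pose"][:3,:3]@np.linalg.solve(M["camera_matrix"],[*uv,1]); o=M["pose"][:3,3]; return (o+d*(z-o[2])/d[2])[:2]
def crop(n,im,c,w,h,s,fn,pts,M=None):
    x0,y0=int(c[0]-w/2),int(c[1]-h/2); x0=max(0,x0);y0=max(0,y0)
    o=cv2.resize(im[y0:y0+h,x0:x0+w,::-1],None,fx=s,fy=s,interpolation=cv2.INTER_CUBIC)
    for P in pts:
        u=proj(n,P,M); cv2.drawMarker(o,(int((u[0]+.5-x0)*s),int((u[1]+.5-y0)*s)),(0,0,255),0,14,1)
    cv2.imwrite(fn,o); print(fn,"origin",x0,y0,"scale",s)
def tool(target,z,yaw=None):
    "shift in tool axes as share of 0.4, turn share of pi, for the grasp point to (x,y) and TCP z"
    from scipy.spatial.transform import Rotation as R
    s=observe(); r=R.from_euler("xyz",s["tool_rot"]).as_matrix()
    d=r.T@(np.array([*target,z])-s["tool_pos"])/0.4
    y=s["tool_rot"][2]; t=0 if yaw is None else -((yaw-y+np.pi)%(2*np.pi)-np.pi)/np.pi
    print("shift",d.round(4),"turn",round(t,4),"t",round(s["time"],2),"q",np.round(s["qpos"],2))
E
python3 - <<'E'
from h import *
B=[.534,-.305,.062]; L=[.512,-.242,.104]
for n in("top","side"): print(n,proj(n,B),proj(n,L),proj(n,[.555,.18,.005]))
ims=[]
for n,w in(("top",100),("side",130)):
    im=cams.read_camera(n); crop(n,im,proj(n,B)+[-12,0],w,w,400/w,f"c_{n}.png",[B,L])
cv2.imwrite("pics/crop.png",np.hstack([cv2.imread("c_top.png"),cv2.imread("c_side.png")]))
tool((.525,-.26),.40,0.23)
E
```

```text
top [397.44503273 192.80202495] [370.55832139 200.9671092 ] [160.06005179 182.0197802 ]
side [405.71705029 301.61020892] [371.24457824 258.16778889] [265.22018208 130.89371245]
c_top.png origin 335 142 scale 4.0
c_side.png origin 328 236 scale 3.076923076923077
shift [-1.4572 -1.4602  0.0118] turn 0.8126 t 1.0 q [ 1.07  0.34  1.52 -0.    1.28 -0.15]
```

View pics/crop.png

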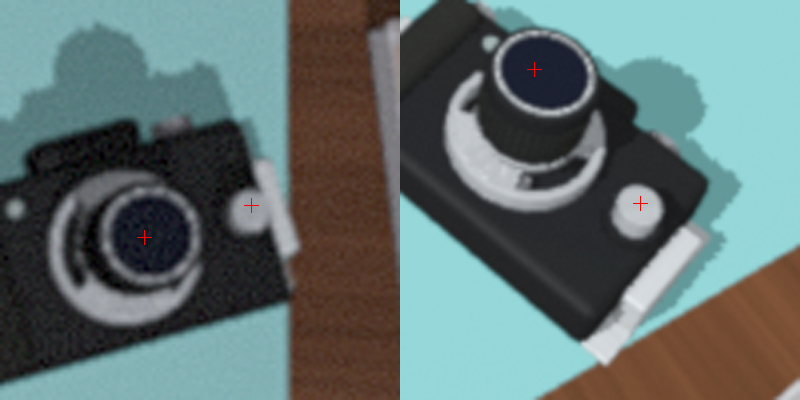

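The crop confirms the choice: the larger camera with a round steel button on the side away from the grip. The lens top is at (150,233) in the top crop and (545,70) in the side crop. The button top is at (248,207) and (638,204).

```bash
python3 - <<'E'
from h import *
t=lambda x,y:(335+x/4-.5,142+y/4-.5); s=lambda x,y:(328+(x-400)/3.077-.5,236+y/3.077-.5)
print("lens",ray("top",t(150,233),.104),ray("side",s(545,70),.104))
print("btn",ray("top",t(248,207),.062),ray("side",s(638,204),.062))
print("ring",ray("top",t(124,247),.054))
E
python3 -m jog '[[[-0.2,-0.2,0],-0.07,1],[[-0.35,-0.35,0],-0.12,1],[[-0.5,-0.5,0],-0.18,1],[[-0.6,-0.6,0],-0.25,1],[[-0.7,-0.7,0],-0.3,1],[[-0.7,-0.7,0],-0.3,1]]'
python3 - <<'E'
from h import *
tool((.533,-.305),.40,0.23)
E
```

```text
lens [ 0.51434054 -0.24469809] [ 0.5160747  -0.24433607]
btn [ 0.53307243 -0.3031242 ] [ 0.53274023 -0.30465343]
ring [ 0.51290609 -0.24352884]
time: 1.75
tool_pos: [0.3207, 0.1948, 0.4051]
tool_rot: [-3.141, 0.001, -2.567]
contact_force: [0.6, -1.0, 0.0]
opening: 0.0359
grip_force: 0.0
shift [ 0.2334 -1.3374  0.0128] turn -0.8904 t 1.75 q [ 0.34  0.06  1.89  0.    1.19 -1.8 ]
```

```bash
python3 -m jog '[[[0.02,-0.12,0],0.06,1],[[0.05,-0.25,0],0.12,1],[[0.07,-0.4,0],0.18,1],[[0.1,-0.55,0],0.24,1],[[0.12,-0.7,0],0.3,1],[[0.14,-0.85,0],0.36,1],[[0.17,-0.98,0],0.42,1],[[0.17,-0.98,0],0.48,1],[[0.17,-0.98,0],0.54,1],[[0.17,-0.98,0],0.6,1],[[0.17,-0.98,0],0.66,1],[[0.17,-0.98,0],0.66,1]]'
python3 - <<'E'
from h import *
tool((.533,-.305),.35,0.23)
E
```

```text
time: 3.25
tool_pos: [0.4744, -0.1706, 0.4048]
tool_rot: [3.142, -0.0, 1.639]
contact_force: [0.1, 0.4, -0.6]
opening: 0.0005
grip_force: 0.0
shift [-0.3451  0.1235  0.1371] turn 0.4483 t 3.25 q [-0.5   0.3   1.58  0.    1.26 -0.57]
```

```bash
python3 -m jog '[[[-0.1,0.04,0.02],0.06,1],[[-0.2,0.08,0.05],0.12,1],[[-0.3,0.11,0.08],0.18,1],[[-0.345,0.1235,0.1],0.24,1],[[-0.345,0.1235,0.1],0.3,1],[[-0.345,0.1235,0.1],0.36,1],[[-0.345,0.1235,0.1],0.42,1],[[-0.345,0.1235,0.1],0.448,1],[[-0.345,0.1235,0.1],0.448,1]]'
python3 - <<'E'
from h import *
tool((.533,-.305),.27,0.23)
M=cams.camera_model("wrist"); im=cams.read_camera("wrist")
P=[[.533,-.304,.062],[.515,-.2445,.104]]
print([proj("wrist",p,M) for p in P])
crop("wrist",im,(280,210),560,420,1,"pics/w1.png",P,M)
for t in ("release_top","lens","camera"): print(t,[(np.round(d["position"],4),round(d["confidence"],2)) for d in models.pinpoint(t,"wrist")])
E
```

```text
time: 4.38
tool_pos: [0.5329, -0.305, 0.3647]
tool_rot: [-3.141, 0.0, 0.234]
contact_force: [-0.2, 0.7, -0.4]
opening: 0.001
grip_force: 0.0
shift [4.000e-04 2.000e-04 2.368e-01] turn 0.0013 t 4.38 q [-0.64  0.54  1.32  0.    1.28  0.69]
[array([281.81601472, 197.88597302]), array([202.95533764, 214.36234245])]
pics/w1.png origin 0 0 scale 1
release_top [(array([ 0.5313, -0.3001,  0.0606]), 0.83)]
lens [(array([ 0.5125, -0.2438,  0.0437]), 0.87)]
camera [(array([ 0.5174, -0.2461, -0.004 ]), 0.74)]
```

View pics/w1.png

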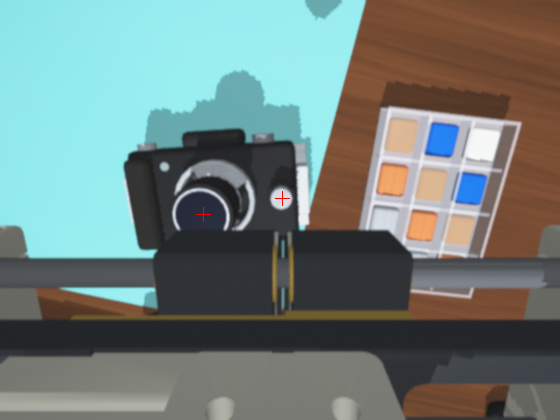

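The wrist view shows the estimates lying on the button at (282,198) and the lens top at (203,214). Next I press the button.

```bash
python3 -m jog '[[[0,-0.002,0.1],0,1],[[0,-0.002,0.2],0,1],[[0,-0.002,0.27],0,1],[[0,-0.002,0.3],0,1],[[0,-0.002,0.31],0,1],[[0,-0.002,0.318],0,1],[[0,-0.002,0.326],0,1],[[0,-0.002,0.332],0,1],[[0,-0.002,0.336],0,1],[[0,-0.002,0.336],0,1]]'
```

```text
time: 5.82
tool_pos: [0.5329, -0.3044, 0.2306]
tool_rot: [3.141, -0.001, 0.23]
contact_force: [1.1, -1.1, 1.7]
opening: 0.0001
grip_force: 1.0
```

```bash
python3 -m jog '[[[0,0,0.002],0,1],[[0,0,0.003],0,1],[[0,0,0.004],0,1],[[0,0,0.004],0,1]]'
```

```text
time: 6.32
tool_pos: [0.5329, -0.3044, 0.2299]
tool_rot: [3.14, -0.001, 0.23]
contact_force: [-1.0, 0.9, 7.6]
opening: 0.0003
grip_force: 4.2
```

The button is bottomed, with 7.6 N at the expected height. I'll lift and check the button, then measure the lens.

```bash
python3 -m jog '[[[0,0,-0.08],0,0.6],[[0,0,-0.2],0,0],[[0,0,-0.3],0,0],[[0,0,-0.3],0,0]]'
python3 - <<'E'
from h import *
M=cams.camera_model("wrist"); im=cams.read_camera("wrist")
P=[[.533,-.304,.052],[.515,-.2445,.104]]
o=proj("wrist",P[1],M)
crop("wrist",im,o+[40,0],220,160,3,"pics/w2.png",P,M)
np.save("M2.npy",M["pose"])
tool((.5145,-.2443),.30,.23)
E
```

```text
time: 6.82
tool_pos: [0.5331, -0.3045, 0.3522]
tool_rot: [3.137, -0.004, 0.23]
contact_force: [-0.5, -0.2, -0.7]
opening: 0.0359
grip_force: 0.0
pics/w2.png origin 127 141 scale 3
shift [-0.0104 -0.1564  0.1243] turn 0.0 t 6.88 q [-0.64  0.55  1.35  0.    1.24  0.7 ]
```

View pics/w2.png

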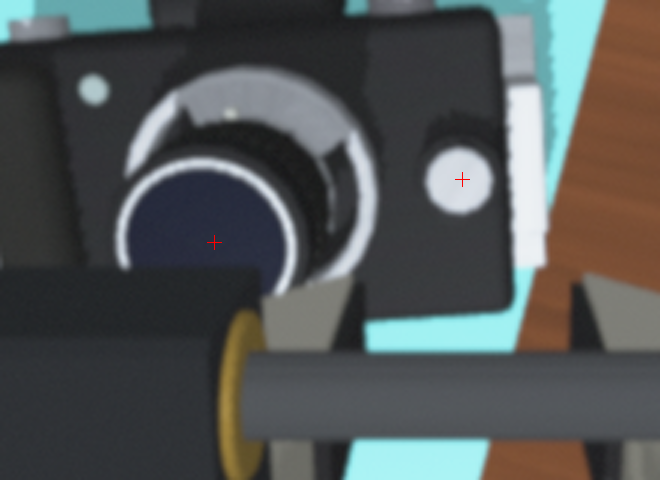

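The button is down: its top sits on the z = 52 mm marker at (459,180). The lens top centre is at about (208,247), near the prediction.

```bash
python3 -m jog '[[[-0.01,-0.1,0],0,0],[[-0.01,-0.158,0],0,0],[[-0.01,-0.158,0],0,0],[[-0.01,-0.158,0.05],0,0]]'
python3 - <<'E'
from h import *
tool((.5145,-.2443),.243,.23)
M=cams.camera_model("wrist"); im=cams.read_camera("wrist")
crop("wrist",im,(280,210),560,420,1,"pics/w3.png",[[.5145,-.2443,.104]],M)
E
```

```text
time: 7.38
tool_pos: [0.5148, -0.2442, 0.329]
tool_rot: [3.14, -0.001, 0.23]
contact_force: [0.1, -1.1, -0.6]
opening: 0.0801
grip_force: 0.0
shift [-0.0011 -0.0003  0.2149] turn 0.0001 t 7.38 q [-0.58  0.49  1.51 -0.    1.14  0.76]
pics/w3.png origin 0 0 scale 1
```

View pics/w3.png

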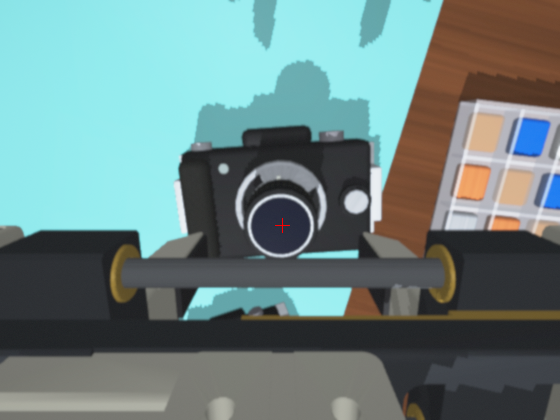

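The lens top is centred at (281,224), on the marker and between the fingers. I descend and grip.

```bash
python3 -m jog '[[[-0.001,0,0.08],0,0],[[-0.001,0,0.15],0,0],[[-0.001,0,0.2],0,0],[[-0.001,0,0.215],0,0],[[-0.001,0,0.215],0,0.3],[[-0.001,0,0.215],0,1],[[-0.001,0,0.215],0,1],[[-0.001,0,0.215],0,1],[[-0.001,0,0.215],0,1],[[-0.001,0,0.215],0,1]]' 25
```

```text
time: 8.68
tool_pos: [0.514, -0.2436, 0.2433]
tool_rot: [3.141, -0.0, 0.23]
contact_force: [-1.2, 1.6, 3.8]
opening: 0.0517
grip_force: 25.0
```

```bash
python3 -m jog '[[[0,0,0],-0.04,1],[[0,0,0],-0.09,1],[[0,0,0],-0.14,1],[[0,0,0],-0.19,1],[[0,0,0],-0.24,1],[[0,0,0],-0.29,1],[[0,0,0],-0.34,1],[[0,0,0],-0.39,1],[[0,0,0],-0.44,1],[[0,0,0],-0.48,1],[[0,0,0],-0.5,1],[[0,0,0],-0.5,1]]'
python3 -c "
from h import *
print(observe()['torque'])"
```

```text
time: 10.18
tool_pos: [0.5142, -0.2438, 0.2433]
tool_rot: [3.141, 0.001, 1.8]
contact_force: [0.6, 0.2, 3.8]
opening: 0.0519
grip_force: 25.0
[-0.03970642 -0.05492837  0.00885154]
```

```bash
python3 -m jog '[[[0,0,-0.01],0,1],[[0,0,-0.03],0,1],[[0,0,-0.06],0,1],[[0,0,-0.1],0,1],[[0,0,-0.16],0,1],[[0,0,-0.22],0,1],[[0,0,-0.22],0,1]]'
python3 - <<'E'
from h import *
for n in("top","side"):
    cams.read_camera(n)
    print([(np.round(d["position"],4),round(d["confidence"],2)) for d in models.pinpoint("tray",n)+models.find_in("tray",n)])
im=cams.read_camera("side"); cv2.imwrite("pics/s2.png",im[:,:,::-1])
tool((.555,.18),.331)
E
```

```text
time: 11.05
tool_pos: [0.5143, -0.2439, 0.3336]
tool_rot: [3.138, 0.004, 1.801]
contact_force: [0.4, 0.1, -3.7]
opening: 0.0518
grip_force: 25.0
[(array([0.555 , 0.1789, 0.0026]), 0.71), (array([0.5519, 0.182 , 0.008 ]), 0.97)]
[(array([ 0.5548,  0.1781, -0.0006]), 0.73), (array([0.5512, 0.175 , 0.0043]), 0.87)]
shift [ 1.0077  0.3416 -0.0017] turn 0 t 11.4 q [-0.58  0.49  1.51  0.    1.14 -0.81]
```

View pics/s2.png

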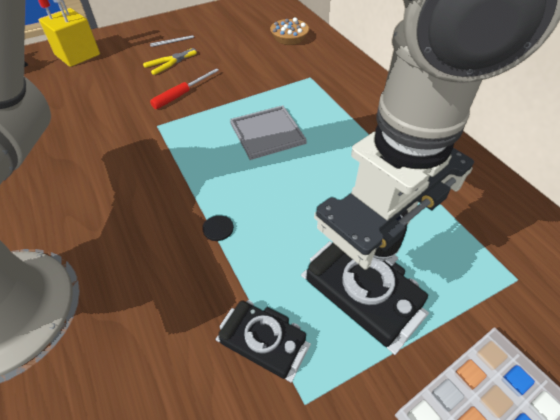

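The side view shows the lens clear of the ring, with the empty mount at (368,278), and the tray free at (268,132). I carry the lens over.

```bash
python3 -m jog '[[[0.06,0.02,0],0,1],[[0.16,0.05,0],0,1],[[0.28,0.09,0],0,1],[[0.4,0.14,0],0,1],[[0.52,0.18,0],0,1],[[0.64,0.22,0],0,1],[[0.76,0.26,0],0,1],[[0.86,0.29,0],0,1],[[0.94,0.32,0],0,1],[[0.98,0.335,0],0,1],[[1,0.34,0],0,1],[[1,0.34,0],0,1]]'
python3 - <<'E'
from h import *
im=cv2.imread("pics/top0.png")
print(ray("top",(161.7,181.7),.014))
tool((.555,.1795),.2083)
M=cams.camera_model("wrist"); im=cams.read_camera("wrist")
print([(np.round(d["position"],4),round(d["confidence"],2)) for d in models.pinpoint("tray","wrist")])
T=(.555,.1795,.014)
c,s=np.cos(0),np.sin(0)
crop("wrist",im,(280,210),560,420,1,"pics/w4.png",[[.555,.1795,.005]],M)
E
```

```text
time: 12.9
tool_pos: [0.5552, 0.1764, 0.3307]
tool_rot: [-3.141, 0.0, 1.801]
contact_force: [0.6, 0.0, -3.9]
opening: 0.0516
grip_force: 25.0
[0.5543872  0.17406424]
shift [0.0078 0.0014 0.3059] turn 0 t 12.9 q [ 0.18  0.51  1.47 -0.    1.16 -0.05]
[(array([0.5589, 0.18  , 0.0016]), 0.91)]
pics/w4.png origin 0 0 scale 1
```

View pics/w4.png

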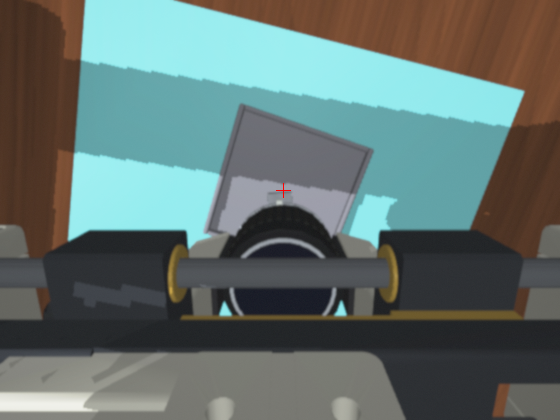

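Visible tray corners are at (206,232), (241,105) and (372,150). The diagonal midpoint, (289,191), gives the tray centre.

```bash
python3 - <<'E'
from h import *
a,b,c=[ray("wrist",p,.014) for p in((206,232),(241,105),(372,150))]
print((a+c)/2,np.linalg.norm(a-b),np.linalg.norm(b-c))
t=[ray("top",p,.014) for p in((135,149),(195,154),(190,214),(127,210))]; print(np.mean(t,0),[np.linalg.norm(t[i]-t[i-1]) for i in range(4)])
tool((.557,.178),.2083)
E
```

```text
[0.55800017 0.17940721] 0.12558680268346137 0.12613503524702366
[0.55461698 0.173911  ] [np.float64(0.12914398008090147), np.float64(0.12620134958939974), np.float64(0.12661114403924206), np.float64(0.1308875095662875)]
shift [0.0045 0.0056 0.3063] turn 0 t 13.0 q [ 0.18  0.51  1.47 -0.    1.16 -0.05]
```

```bash
python3 -m jog '[[[0.005,0.003,0.08],0,1],[[0.005,0.003,0.17],0,1],[[0.005,0.003,0.24],0,1],[[0.005,0.003,0.28],0,1],[[0.005,0.003,0.295],0,1],[[0.005,0.003,0.302],0,1],[[0.005,0.003,0.306],0,1],[[0.005,0.003,0.308],0,1],[[0.005,0.003,0.308],0,1]]'
```

```text
time: 14.12
tool_pos: [0.556, 0.1791, 0.208]
tool_rot: [3.141, -0.0, 1.801]
contact_force: [0.5, 1.3, -2.5]
opening: 0.0513
grip_force: 25.0
```

```bash
python3 -m jog '[[[0,0,0.001],0,1],[[0,0,0.002],0,1],[[0,0,0.003],0,1],[[0,0,0.004],0,1],[[0,0,0.004],0,1]]'
```

```text
time: 14.75
tool_pos: [0.5559, 0.179, 0.2063]
tool_rot: [3.141, -0.0, 1.801]
contact_force: [-1.7, 0.3, -0.6]
opening: 0.0518
grip_force: 25.0
```

```bash
python3 -m jog '[[[0,0,0.001],0,1],[[0,0,0.002],0,1],[[0,0,0.002],0,1]]'
```

```text
time: 15.12
tool_pos: [0.5559, 0.179, 0.2062]
tool_rot: [3.141, -0.0, 1.801]
contact_force: [-3.1, -0.6, 7.8]
opening: 0.0517
grip_force: 25.0
```

The lens is on the floor of the tray. I release gradually and retreat straight up.

```bash
python3 -m jog '[[[0,0,-0.001],0,1],[[0,0,-0.001],0,0.4],[[0,0,-0.001],0,0.3],[[0,0,-0.001],0,0.1],[[0,0,-0.001],0,0],[[0,0,-0.001],0,0],[[0,0,-0.05],0,0],[[0,0,-0.13],0,0],[[0,0,-0.25],0,0],[[0,0,-0.4],0,0],[[0,0,-0.4],0,0]]'
python3 -m jog '[[[-0.1,0,0],0,0],[[-0.2,0,0],0,0],[[-0.3,0,0],0,0],[[-0.4,0,0],0,0],[[-0.4,0,0],0,0]]'
python3 - <<'E'
from h import *
for n in("top","side"):
    im=cams.read_camera(n); crop(n,im,proj(n,(.556,.179,.03)),100,100,4,f"c_{n}.png",[(.556,.179,.067),(.556,.179,.005)])
    print(n,[(np.round(d["position"],4),round(d["confidence"],2)) for d in models.pinpoint("lens",n)+models.pinpoint("tray",n)])
cv2.imwrite("pics/fin.png",np.hstack([cv2.imread("c_top.png"),cv2.imread("c_side.png")]))
E
```

```text
time: 16.5
tool_pos: [0.5567, 0.1792, 0.3707]
tool_rot: [3.131, 0.0, 1.801]
contact_force: [-0.6, -0.1, -0.2]
opening: 0.092
grip_force: 0.0
time: 17.12
tool_pos: [0.5927, 0.0206, 0.3641]
tool_rot: [-3.14, -0.0, 1.797]
contact_force: [-0.1, 0.7, -0.2]
opening: 0.092
grip_force: 0.0
c_top.png origin 107 129 scale 4
top [(array([0.5568, 0.1758, 0.0058]), 0.71), (array([0.5544, 0.1796, 0.    ]), 0.63)]
c_side.png origin 215 71 scale 4
side [(array([0.5525, 0.1804, 0.0068]), 0.81), (array([0.5509, 0.1804, 0.0017]), 0.82)]
```

View pics/fin.png

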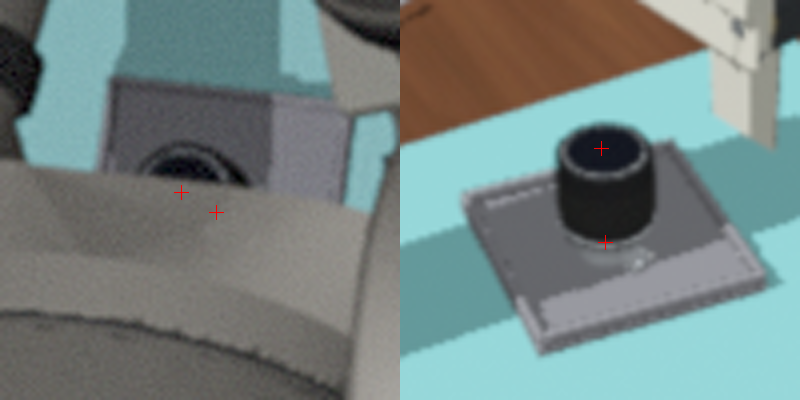

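The side crop shows the lens standing upright. Its base is near (606,238) and the tray diagonals cross at about (608,240), so it is centred, and the gripper is clear. I'm handing in.

```bash
python3 -c "
from cell import robot
print(robot.hand_in())"
```

```text
the job is handed in; nothing more can be done
None
```

I pressed the release button fully down, twisted the lens a quarter turn anticlockwise, lifted it off and let go of it upright in the middle of the grey tray, then handed the job in at about 17 s.

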